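# Fume fan to its fifth notch on the van's repair bench

### The job

Turn the fume fan up: push its flat paddle lever away from you, one click at a time, to the fifth of its seven notches, counted from the notch nearest you (the robot). Let it rest about half a second in the fourth notch before the last click, leave it resting in the fifth, and leave the ball-ended lever of the bench power unit alone.

Things in the scene. Friction and masses are not known exactly. Their poses are not given: they have to be found in the camera images.
- fan_unit: Fume fan, fixed: grey box 160 (x) by 100 by 60 mm high, round fan drum at its far end (x 92 to 137, top at 100). Mid-box a hump (radius 46, 53 wide, top at 96) with a pair of white ticks per notch; the paddle lever sticks out of it. Origin: centre of underside. x: away from the robot, the way it clicks up; y: along the hinge, which lies at x = 0, z = 50. May swap places with the power unit.
- fan_lever (a joint): Paddle lever's angle, rad. 0: first notch (nearest the robot), leaning 0.4 rad from upright to the unit's -x; grows as it swings to +x. Seven notches 0.2 apart, 0 to 1.2; the fifth is 0.8. A click is 20 mm at the paddle. Starts in the first, second or third, rarely balanced between two. A sprung catch holds it: 4 N at the paddle pushes it out; past half-way it snaps into the next notch and stays.
- fan_paddle (a point): Centre of the fan lever's black flat paddle: 8 mm thick (along the swing), 30 wide (along the hinge), 28 high (along the lever), 100 mm from the hinge axis, on a steel stem 8 mm thick. Only its position matters; height above the bench 142 mm in the first and fifth notches, 150 upright.
- psu_knob (a point): Centre of the black ball, 22 mm across, on the shorter lever (70 mm from its hinge) of the bench power unit, a bystander with the same grey box and humped quadrant but a square block with two brass posts at its far end in place of the round fan. To be left alone.
Mind the look-alikes: they are no part of the job. What is shaped like the fan_unit but red is not meant.

How it is judged:
By the outcome, as a careful person would: the job done as asked, in the order asked, and still so for the second after the job is handed in, with the robot touching nothing.
It also fails if it takes over 45 s, if anything falls off the work surface, if the arm or the gripper's body presses on something with over 40 N, if the wrist force passes 120 N, or if a joint passes its speed limit or range.

### The arm

A 7-joint arm with a two-finger parallel gripper is mounted at the origin on the work surface. World frame = base frame: x ahead of the robot, y to its left, z up, the work surface at z = 0. Lengths are in mm, angles in rad, forces in N, time in s.
With the tool pointing down it reaches from about 425 to 875 mm from the base axis. Payload 4.7 kg.
Tool frame: the origin (TCP) lies at the centre of the arm's flange, where the gripper is bolted on; the fingertips stand 173 mm ahead of it and the grasp point (between the pads) lies 155 mm ahead of it; z points along the fingers, y is the line along which they close (so a half turn about z gives the same grasp; the last joint's range is limited). The gripper opens to 85 mm and grips with 20 to 120 N. Pads are 22 mm wide; open, the fingers measure 114 mm over their backs; the gripper's body (76 mm by 85 mm) begins 54 mm behind the grasp point. The pads swing forward as they close: fully open they stand 13 mm farther back than shut.
Start: joints at [-1.154, 0.321, -0.07, 1.45, 0.023, 1.371, -0.057], TCP at [254.813, 597.978, 404.749] pointing down, gripper open.
Joint ranges: [-2.86, 2.86], [-0.3, 2.09], [-1.38, 1.24], [0.06, 2.45], [-1.56, 4.7], [0.09, 2.05], [-2.69, 2.69]. Speed limits (rad/s): [2.57, 2.57, 3.14, 3.14, 3.14, 3.14, 3.14].

### API

Orientations are given as a unit quaternion [w, x, y, z].
In Python, from cell import r, kin, imaging, ticket gives the robot as it stands. Calls block until the motion is done:
- r.move_pose(position, orientation): joint-space move of the TCP to a pose.
- r.servo_line(position, frame=None, rate=150, threshold=None): straight line of the TCP; frame=None keeps the orientation; rate is the mean speed in mm/s. With threshold (N) it stops when the force on the tool has changed by that much, and returns True; else False.
- r.move_joints(angles): joint-space move.
- r.grip(opening, grasp_force=None): finger opening in mm; grasp_force is the grip in N (None keeps the last); returns when the fingers have stopped.
- r.hold(seconds).
- kin.inverse_kinematics(position, orientation): joint angles nearest the present ones, or None.
- r.state(): the state.
- imaging.snapshot(name): name is "scene" or "side" or "wrist"; returns (picture, depth): 384x512x3 uint8, blue, green, red; 384x512 float32, mm along the optical axis (not along the pixel's ray), 0 where there is no reading.
- imaging.camera_model(name): a dict with "intrinsics" (3x3 intrinsics, pixels), "eye" and "attitude" of the camera in the world; the wrist camera has in their place "hand_eye" (4x4, takes a point from camera to tool coordinates, whose origin is the TCP and whose axes are the flange's). Camera axes: x right, y up, looking along -z (the intrinsics and any distortion apply to the point x, -y, -z); pixel columns grow to the right and rows downward; lengths in mm; the calibration is good to about 2 mm. A picture is of the moment at which its call begins: read the wrist's pose just before it. camera_model takes no time and is no camera call.
A pose or a line that the arm cannot do raises r.PlanningError and nothing moves.
- ticket.job_done(): hands the job in, once; it reports no verdict.
The state is a dict: "time": time; "qpos": joint angles; "qd": joint speeds; "tau": joint torques, N m; "tool_pos": TCP position; "ee_rot": TCP orientation; "ft_force": force on the tool from outside, world axes, zero at the start; "torque": the same for the moment, N m; "width": finger opening in mm.
Only numpy, scipy, OpenCV 4.12 (cv2) and the standard library are available. Lean on these libraries where they do the work, as an engineer would, in place of code of your own. Each camera call takes 0.05 s, during which the arm holds its last target. There are 200 camera calls.

## Working session

There is one attempt and no reset: what is moved stays moved. The work goes in short steps, each a Python script; the robot and the scene stay as the last script left them, time stands still between calls to the robot, and variables do not carry over. Pictures are saved under pics/ and viewed, on a budget of 10 in all, crops included, one or two more only if the job needs it, and the job is handed in when it is done.

```bash
ls; mkdir -p pics; cat > h.py <<'E'
import numpy as np, cv2
from cell import r,kin,imaging,ticket
E
python3 - <<'E'
from h import *
for n in("scene","side"):
    p,d=imaging.snapshot(n); cv2.imwrite(f"pics/{n}0.png",p); np.savez(f"{n}0.npz",p=p,d=d); print(n,imaging.camera_model(n),(d>0).mean())
print(imaging.camera_model("wrist")); print(r.state())
a=np.hstack([cv2.imread("pics/scene0.png"),cv2.imread("pics/side0.png")])
E
```

```text
pics
scene {'intrinsics': array([[448.48641976,   0.        , 253.39128825],
       [  0.        , 448.48641976, 188.35564689],
       [  0.        ,   0.        ,   1.        ]]), 'eye': array([926.73798307,  11.89065252, 792.23099567]), 'attitude': array([0.65393746, 0.21363458, 0.21947736, 0.69177724])} 0.9959360758463541
side {'intrinsics': array([[386.3372243 ,   0.        , 247.40146271],
       [  0.        , 386.3372243 , 185.96510333],
       [  0.        ,   0.        ,   1.        ]]), 'eye': array([ 238.44451953, -469.89684302,  604.0837783 ]), 'attitude': array([ 0.90328901,  0.38498005, -0.08191662, -0.17073077])} 0.9959259033203125
{'intrinsics': array([[331.5018818 ,   0.        , 255.17138076],
       [  0.        , 331.5018818 , 191.96725309],
       [  0.        ,   0.        ,   1.        ]]), 'hand_eye': array([[ 3.43191671e-04,  9.60112811e-01,  2.79612720e-01,
         7.15437389e+01],
       [ 9.99999934e-01, -2.95731408e-04, -2.11922170e-04,
         1.51806341e+00],
       [-1.20778927e-04,  2.79612774e-01, -9.60112849e-01,
         2.98711432e+01],
       [ 0.00000000e+00,  0.00000000e+00,  0.00000000e+00,
         1.00000000e+00]])}
{'time': 0.1, 'qpos': array([-1.15389688,  0.32176715, -0.07010819,  1.45157548,  0.0226468 ,
        1.37080288, -0.05691377]), 'qd': array([-0.00107005, -0.0027332 ,  0.00179216, -0.00154094,  0.00228121,
       -0.00072717, -0.00020269]), 'tau': array([-4.30849605e-04, -4.94880152e+01, -3.84194842e-01, -3.15208089e+01,
        1.31489203e-02,  7.52870139e-03,  1.24385153e-05]), 'tool_pos': array([254.74834766, 597.79592851, 403.70965198]), 'ee_rot': array([-1.11029117e-04,  2.00018253e-01,  9.79791773e-01, -8.75870584e-04]), 'ft_force': array([-0.35856427, -0.47179373, -0.13115718]), 'torque': array([0.00554268, 0.05386859, 0.00485064]), 'width': 85.15788992674054}
```

View pics/scene0.png

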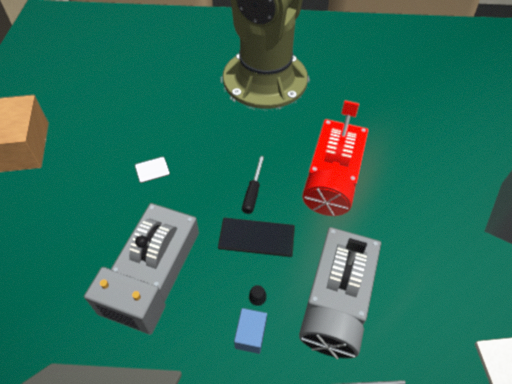

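View pics/side0.png

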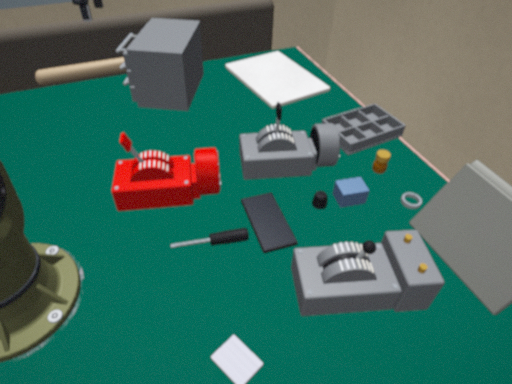

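Scene view: the grey unit with the round, spoked fan (≈340,290; side ≈280,150) has a black paddle at (356,246), side (279,109). The grey unit with a square block and brass posts (≈145,265; side ≈365,275) is the power unit, and the red unit (≈337,165) is a decoy. The first one is the fan_unit. I'll measure it and confirm with a crop.

```bash
cat >> h.py <<'E'
from scipy.spatial.transform import Rotation as R
def cam(n):
    m=imaging.camera_model(n); q=m["attitude"]; return m["intrinsics"],np.array(m["eye"]),R.from_quat([*q[1:],q[0]]).as_matrix()
def cloud(n,d):
    K,e,A=cam(n); v,u=np.mgrid[:384,:512]
    c=np.stack([(u-K[0,2])/K[0,0]*d,-(v-K[1,2])/K[1,1]*d,-d],-1)
    return c@A.T+e
def ray(n,u,v):
    K,e,A=cam(n); w=A@[(u-K[0,2])/K[0,0],-(v-K[1,2])/K[1,1],-1]; return e,w/np.linalg.norm(w)
def tri(a,b):
    (e1,w1),(e2,w2)=a,b
    s=np.linalg.lstsq(np.c_[w1,-w2],e2-e1,rcond=None)[0]; p,q=e1+s[0]*w1,e2+s[1]*w2
    return (p+q)/2,np.linalg.norm(p-q)
E
python3 - <<'E'
from h import *
S=np.load("scene0.npz");D=np.load("side0.npz")
for n,Z,(u0,u1,v0,v1) in (("scene",S,(295,390,220,365)),("side",D,(225,350,90,185))):
    P=cloud(n,Z["d"]); roi=np.zeros((384,512),bool); roi[v0:v1,u0:u1]=1
    top=roi&(abs(P[...,2]-60)<4)&(Z["d"]>0); q=P[top][:,:2].astype(np.float32)
    print(n,"boxtop",top.sum(),np.median(P[top][:,2]),cv2.minAreaRect(q))
    hi=roi&(P[...,2]>20); q=P[hi]; print(" all",cv2.minAreaRect(q[:,:2].astype(np.float32)),q[:,2].max())
    pd=roi&(P[...,2]>118)&(P[...,2]<175); print(" paddle pts",pd.sum(),P[pd].mean(0),P[pd].min(0),P[pd].max(0))
    vv,uu=np.nonzero(pd); print(" pix",uu.mean(),vv.mean(),uu.min(),uu.max(),vv.min(),vv.max())
a=cv2.resize(S["p"][215:365,290:400],None,fx=3.6,fy=3.6,interpolation=2);b=cv2.resize(D["p"][90:190,220:350],None,fx=3,fy=3,interpolation=2)
o=np.zeros((max(a.shape[0],b.shape[0]),a.shape[1]+b.shape[1],3),np.uint8);o[:a.shape[0],:a.shape[1]]=a;o[:b.shape[0],a.shape[1]:]=b
print(o.shape);cv2.imwrite("pics/crop1.png",o)
E
```

```text
scene boxtop 3064 60.4597340620528 ((600.2057495117188, 156.01211547851562), (99.88993072509766, 220.00550842285156), 74.51535034179688)
 all ((717.301025390625, 123.10504150390625), (100.537109375, 463.48907470703125), 74.26961517333984) 792.2309956734398
 paddle pts 260 [573.19633282 163.24797769 152.29450852] [564.00643034 149.06889576 118.24867663] [579.07699986 178.06853993 166.97065463]
 pix 355.62692307692305 246.51923076923077 346 366 238 257
side boxtop 1300 60.5003952895745 ((598.9474487304688, 153.066650390625), (102.57486724853516, 218.8549346923828), 73.10151672363281)
 all ((470.95831298828125, -61.840423583984375), (936.8685302734375, 261.49700927734375), 56.198917388916016) 604.0837783007727
 paddle pts 111 [569.12850866 158.48164231 149.44415805] [564.31444971 147.67001694 118.38216765] [578.24591548 176.6043295  166.30911936]
 pix 278.2972972972973 112.12612612612612 276 281 102 123
(540, 786, 3)
```

View pics/crop1.png

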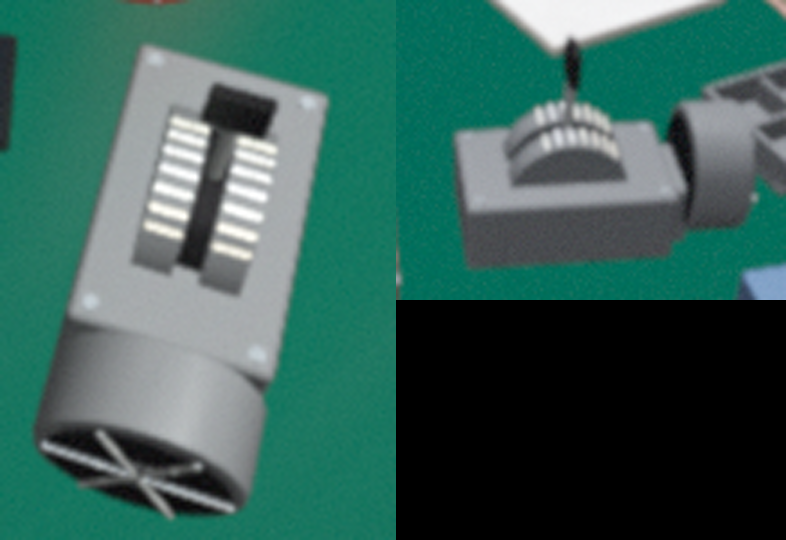

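The crop confirms it: round spoked drum and flat black paddle upright over the hump, about the third notch (z≈150, x offset ≈0). Next I check the obstacle heights on the way, then go to a stand-off with the fingers closed.

```bash
cat >> h.py <<'E'
th=np.deg2rad(-15.7); X=np.array([np.cos(th),np.sin(th),0]); Y=np.array([-X[1],X[0],0])
O=np.array([572.7,163.6,0]); 
_q=R.from_matrix(np.c_[-X,Y,[0,0,-1]]).as_quat(); Q=np.array([_q[3],*_q[:3]])
def T(x,tip,y=0): return O+X*x+Y*y+[0,0,tip+173]   # TCP for finger axis at fan x,y
def fan(p): d=np.asarray(p)-O; return d@X,d@Y
def seepad(name):
    p,d=imaging.snapshot(name); cv2.imwrite("pics/%s_%.2f.png"%(name,r.state()["time"]),p)
    return p,d
E
python3 - <<'E'
from h import *
for n in("scene","side"):
    Z=np.load(n+"0.npz"); P=cloud(n,Z["d"])[Z["d"]>0]
    m=(P[:,0]>200)&(P[:,0]<700)&(P[:,1]>100)&(P[:,1]<650)&(P[:,2]>175)&(P[:,2]<500)
    q=P[m]; print(n,len(q), q.min(0) if len(q) else "", q.max(0) if len(q) else "")
q0=r.state()["qpos"]; 
for x,t in((-45,220),(-45,140),(20,140)):
    print(kin.inverse_kinematics(T(x,t),Q))
print(q0, Q)
E
```

```text
scene 0  
side 311 [216.96332554 521.7693934  242.77105451] [286.40059886 644.33786747 299.33505843]
[-0.5759562   0.1294156   0.22753355  1.70935865 -0.03016552  1.30623316
  0.95440858]
[-0.5891571   0.18997714  0.24672108  1.80825055 -0.0505601   1.14946378
  0.97077074]
[-0.53206341  0.30398255  0.27346391  1.6732767  -0.08767374  1.17634815
  1.05998538]
[-1.15389688  0.32176715 -0.07010819  1.45157548  0.0226468   1.37080288
 -0.05691377] [0.         0.13658011 0.99062903 0.        ]
```

```bash
python3 - <<'E'
from h import *
r.grip(0); r.move_pose(T(-50,220),Q); r.servo_line(T(-50,140)); r.hold(.2)
s=r.state(); print(s["time"],fan(s["tool_pos"]),s["tool_pos"],s["width"],s["ft_force"])
hit=r.servo_line(T(-8,140),rate=25,threshold=1.8)
s=r.state(); print(hit,s["time"],fan(s["tool_pos"]),s["tool_pos"],s["ft_force"],s["ft_force"]@X)
seepad("side")
E
ls pics
```

```text
3.5667 (np.float64(-49.63722966397267), np.float64(0.30068537227595227)) [524.99601428 177.32132381 314.25394716] 0.055079020709994625 [ 0.30773955  0.28949931 -0.57040884]
True 4.7833 (np.float64(-16.987718115045265), np.float64(-0.048253831093303994)) [556.33300647 168.15043053 312.4016912 ] [-0.81504133  1.265134    0.96045052] -1.1269793857115977
crop1.png
scene0.png
side0.png
side_4.83.png
```

```bash
python3 - <<'E'
import cv2
p=cv2.imread("pics/side_4.83.png"); cv2.imwrite("pics/c2.png",cv2.resize(p[60:190,215:350],None,fx=4,fy=4,interpolation=2))
E
```

```text
(no output)
```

View pics/c2.png

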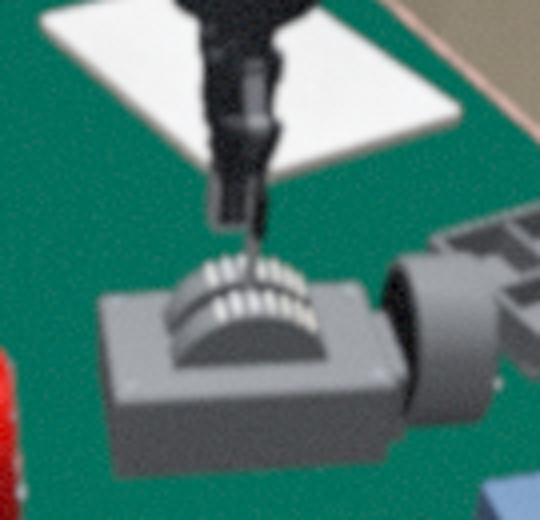

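Finger pad touches the paddle at ≈(262,200) in the crop, stem still at the third notch. Contact at axis x=-17 agrees with notch 3 (expected -15±2). Now the first click: half-way is +9 mm, the notch +18 mm.

```bash
python3 - <<'E'
from h import *
for x in (-13,-10,-8,-6,-4.5):
    r.servo_line(T(x,140),rate=40)
    s=r.state(); print(x,round(s["time"],2),np.round(fan(s["tool_pos"]),1),round(s["ft_force"]@X,2),np.round(s["ft_force"],1))
p,d=seepad("side"); cv2.imwrite("pics/c3.png",cv2.resize(p[60:190,215:350],None,fx=4,fy=4,interpolation=2))
P=cloud("side",d);m=(P[...,2]>105)&(P[...,2]<133)&(abs((P-O)@X)<70)&(abs((P-O)@Y)<30)
print(m.sum(),np.median((P[m]-O)@X),np.median(P[m][:,2]))
E
```

```text
-13 5.09 [-13.1  -0. ] -1.78 [-1.9 -0.1 -1. ]
-10 5.34 [-9.4 -0.2] 0.23 [ 0.2 -0.2 -0.4]
-8 5.59 [-7.7 -0. ] 0.5 [ 0.6  0.4 -0.5]
-6 5.84 [-5.8 -0. ] 0.19 [ 0.3  0.2 -0.1]
-4.5 6.09 [-4.4 -0. ] -0.67 [-0.5  0.6 -0.2]
37 11.531551191631499 118.36859052774537
```

View pics/c3.png

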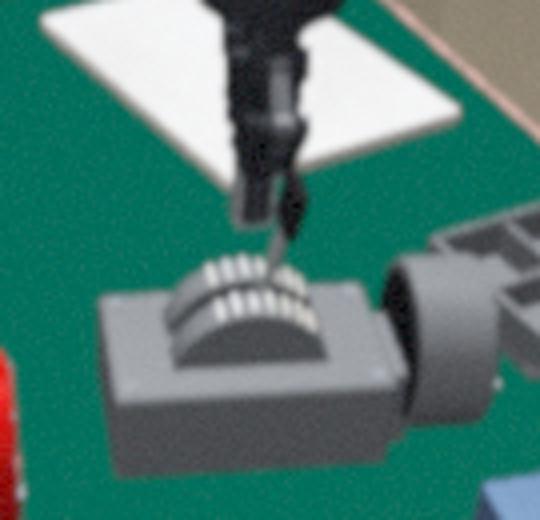

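The paddle has snapped off the finger to ≈0.2 rad past upright, which is notch four, and it is free of the finger. It has rested about 0.9 s, so I do the last click now (half-way at axis ≈10.6, notch five ≈20.7).

```bash
python3 - <<'E'
from h import *
for x in (9,11,13,14.5):
    r.servo_line(T(x,140),rate=50)
    s=r.state(); print(x,round(s["time"],2),np.round(fan(s["tool_pos"]),1),round(s["ft_force"]@X,2))
def look(f):
    p,d=seepad("side"); cv2.imwrite(f,cv2.resize(p[60:190,215:350],None,fx=4,fy=4,interpolation=2))
    P=cloud("side",d);a=(P-O)@X
    m=(P[...,2]>105)&(P[...,2]<128)&(a>8)&(a<80)&(abs((P-O)@Y)<30)
    print(m.sum(),"angle past upright",np.median(np.arctan2(a[m]+2,P[m][:,2]-50)))
look("pics/c4.png")
E
```

```text
9 6.56 [ 9.6 -0.2] -0.06
11 6.81 [11.1 -0.1] 1.18
13 7.06 [13.1 -0. ] -0.09
14.5 7.31 [14.6 -0. ] 0.51
36 angle past upright 0.3880009999459071
```

View pics/c4.png

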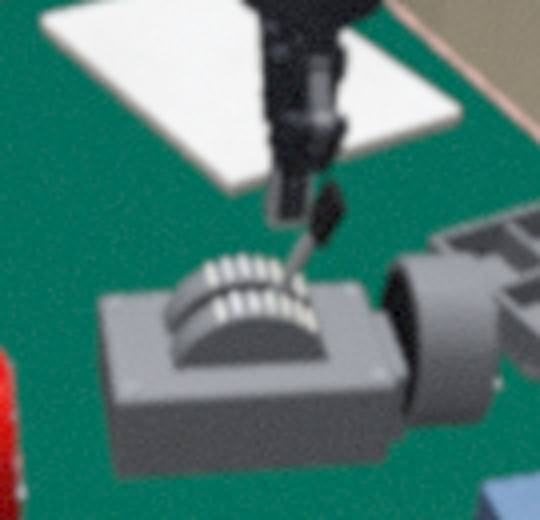

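The lever stands at ≈0.39 past upright, which is notch five (0.4), and it is clear of the finger. I retreat, check from both cameras and hand in.

```bash
python3 - <<'E'
from h import *
r.servo_line(T(-45,140)); r.servo_line(T(-60,230)); r.hold(.3)
p,d=seepad("side"); P=cloud("side",d);a=(P-O)@X
m=(P[...,2]>105)&(P[...,2]<165)&(a>8)&(a<80)&(abs((P-O)@Y)<30)
print(m.sum(),"angle",np.median(np.arctan2(a[m]+2,P[m][:,2]-50)),"top z",P[m][:,2].max())
p2,d2=seepad("scene"); z=np.load("scene0.npz")
print("psu change",np.abs(p2[200:335,80:205].astype(int)-z["p"][200:335,80:205]).mean(), "state",r.state()["time"],r.state()["ft_force"])
cv2.imwrite("pics/fin.png",np.hstack([cv2.resize(p,(400,300)),cv2.resize(p2,(400,300))]))
E
```

```text
155 angle 0.37803826294814424 top z 157.7853933910913
psu change 6.86315061728395 state 9.0667 [ 0.25929827 -1.21478257  0.49556331]
```

View pics/fin.png

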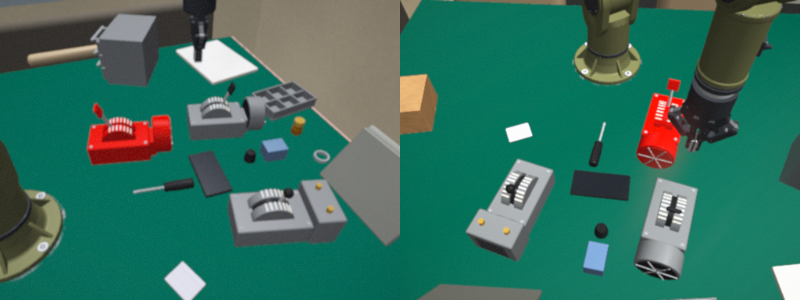

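The paddle rests at notch five (side (230,88), scene (673,210)), the arm is clear and the power unit's ball is where it was.

```bash
python3 -c "
from h import *
ticket.job_done()"
```

```text
the job is handed in; nothing more can be done
```

The fume fan's paddle lever is in the fifth notch and the job is handed in, with about 9 s on the robot's clock. It started in the third notch, and I pushed it up two clicks with closed fingertips.

- **Fourth-notch rest:** the lever stayed in the fourth notch for roughly 1.1 s, longer than the half second asked. I stepped on a few millimetres after the snap and took a picture before the last click.
- **Final position:** the last depth check from the side camera put the lever about 0.38 rad past upright. The fifth notch is 0.40, and the next half-way point is 0.50. The paddle's top was at about 158 mm, where about 157 is expected.
- **Robot clear:** the arm had backed well away from the fan, and the wrist force read about 1.3 N, close to sensor noise.
- **Power unit:** I never went near it. By eye its ball lever is unchanged. The picture difference there averaged 6.9 grey levels, which I put down to noise and lighting but did not check further.

Contact with the paddle came about 2 mm earlier than predicted, which is within the calibration tolerance.

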